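# Seat the empty reel on the bead-stall winder and lock its keeper

### The arm

A 6-joint arm with a two-finger parallel gripper is mounted at the origin on the work surface. World frame = base frame: x ahead of the robot, y to its left, z up, the work surface at z = 0. Lengths are in m, angles in rad, forces in N, time in s.
With the tool pointing down it reaches from about 0.25 to 0.725 m from the base axis. Payload 4 kg.
Tool frame: the origin (TCP) lies midway between the tips of the shut fingers; the grasp point (between the pads) lies 19 mm behind it; z points along the fingers, y is the direction in which the jaws open and shut (so a half turn about z gives the same grasp; the last joint's range is limited). The gripper opens to 85 mm and grips with 20 to 120 N. Pads are 22 mm wide; open, the fingers measure 114 mm over their backs; the gripper's body (76 mm by 85 mm) begins 54 mm behind the grasp point. The pads swing forward as they close: fully open they stand 13 mm farther back than shut.
Start: joints at [-1.315, 0.241, 0.005, 1.335, 0, 1.571], TCP at [0.127, -0.484, 0.231] pointing down, gripper open.
Joint ranges: [-2.72, 2.72], [-1.05, 1.87], [-1.09, 1.28], [-1.99, 2.15], [-1.42, 1.44], [-3.14, 3.14]. Speed limits (rad/s): [2.79, 2.79, 3.14, 3.14, 3.14, 3.14].

### API

Orientations are given as a unit quaternion [x, y, z, w].
In Python, from workcell import bot, vision gives the robot as it stands. The module is installed in compiled form; this text tells all that it offers.
- The arm moves only by the tool send_rows, never from a script. Its argument "targets" is a list that holds one entry, the list of rows, each a list of 5 numbers: the shift along the world's x, y, z in cm, then the turn about the world's z in rad, then the finger opening in cm, from 0 to 8.54. A call has 1 to 12 rows; each row is the pose to reach, as a shift and turn from the pose commanded when the call began; what a row does not reach only later rows make up. A row lasts 1/8 s, in which the tool goes at most 62.5 mm and 10.7 degrees, less where a joint would pass 70% of its speed; a pose out of reach is approached as far as the arm can. A call with a gripper value outside its range is refused whole. The fingers move at their own pace and stop on an object; the grip force is fixed at half the most. Time passes only in rows, so rows that repeat a pose let the fingers close. It gives the time, the measured TCP pose, the force and the opening at its end, in the units of the state.
- bot.get_obs(): the state, without advancing time (a new reading comes with each control period).
- vision.camera(name): name is "side" or "top" or "wrist"; returns the picture (480x640x3 uint8, red, green, blue); there is no depth.
- vision.get_calibration(name): a dict with "vertical_fov" (degrees; the focal length in pixels is half the picture's height over the tangent of half this angle, whatever the lens; pixels are square), "cx", "cy" (the principal point, pixels), "rvec" (rotation vector, rad) and "tvec" (3), from world to camera coordinates, as OpenCV has them; the wrist camera has in their place "T_tool_cam" (4x4, takes a point from camera to tool coordinates, whose origin is the TCP and whose axes are the flange's). Camera axes: x right, y down, z forward; pixel columns grow to the right and rows downward; lengths in m; the calibration is good to about 2 mm. A picture is of the moment at which its call begins: read the wrist's pose just before it. get_calibration takes no time and is no camera call.
- bot.job_done(): hands the job in, once; it reports no verdict.
Trained networks look in the newest picture that a camera, given by its name, has taken for a name from the list of things; names that differ only in an ending like _2 or _b are one class to them, and where a whole thing is asked for, a point or a joint stands for the part that bears it (a point fixed in the world has none). Each returns a list of dicts, best first, with "score" (0 to 1); they miss things now and then, are a little off and sometimes report something else, mostly with a low value. They report only what shows in the picture. A call takes as long as a camera call. They do not tell look-alikes from the thing itself.
- vision.boxes_of(target, camera): "uv" ([column, row] in pixels, amid what is visible of it).
The state is a dict: "clock": time; "joint_pos": joint angles; "joint_vel": joint speeds; "tau": joint torques, N m; "eef_pos": TCP position; "tool_rot": TCP orientation; "ft_force": force on the tool from outside, world axes, zero at the start; "ft_torque": the same for the moment, N m; "grip_width": finger opening in m.
Only numpy, scipy, OpenCV 4.12 (cv2) and the standard library are available. Lean on these libraries where they do the work, as an engineer would, in place of code of your own. Each camera call takes 0.05 s, during which the arm holds its last target.

### The job

The empty reel on the winder is sitting high on the drive lugs: push it round by its pegs and press lightly on its top until its slot drops over the lugs and it is fully home, without using the keeper on it. Then push the keeper down until its foot touches the top of the seated reel, and only then swing the lock lever fully over to lock the keeper at that height. Leave the mandrel, spool, jar and geode standing where they are.

Things in the scene. Friction and masses are not known exactly. Their poses are not given: they have to be found in the camera images.
- winder: Grey bench winder, fixed. Origin: on the reel spindle's axis at table height; z up. Housing 205 mm along its x (-78 to +128 mm), 150 mm wide, 40 mm high. Two round-topped steel drive lugs, 12 mm wide, 20 to 40 mm from the axis along its +y and -y, stand 40 to 52 mm above the table under the reel. Upright spindle 15 mm diameter; the keeper's post is at x = +100 mm.
- reel_top (a point): Centre of the top face of the loose black reel: flanges 120 mm diameter, 80 mm high, 0.35 kg, closed top, bored from below for the spindle. z up; x points to peg_a, and the slot across its underside (18 mm wide) runs along the same x. Top face 132 mm above the table at first, 120 mm when home, which needs reel x parallel to winder y, either way round. Under 2 N at a peg turns it; it stays put.
- sleeve (a joint): Rubber brake sleeve round the spindle under the reel (m): 0 as the reel starts, 0.012 when it is home. It holds the reel up even when slot and lugs line up and gives way only when the reel is pressed down with about 3 to 5 N. With slot and lugs within about 0.1 rad, a press at or near the centre of the reel's top centres it and sends it home.
- peg_a (a point): Top centre of one of the two upright steel pegs on the reel's top face: 12 mm diameter, 30 mm tall, 40 mm from the axis along the reel's +x.
- peg_b (a point): Top centre of the other, identical peg, 40 mm from the axis along the reel's -x.
- keeper_foot (a point): Centre of the underside of the keeper's foot, a rubber rod 16 mm diameter and 46 mm tall hanging from the keeper's arm, above the reel's flange 50 mm from the spindle axis on the winder's +x side. Axes as the winder. It starts higher than the peg tops.
- keeper_top (a point): Centre of the flat top (34 x 34 mm) of the keeper's aluminium carriage, which slides up and down on the post at winder x = +100 mm; 60 mm above the foot's underside. An arm 24 mm wide and 14 mm thick, its top level with this, runs from here to the foot. Pushing down on this top with about 5 N lowers the keeper; it stays where it is left.
- keeper (a joint): Height of the keeper (m): 0 at the top, growing as it goes down; foot underside is 195 mm above the table minus this. About 0.075 when the foot rests on the seated reel.
- lock_lever (a joint): Lock lever (rad): 0 to 0.2 loose, pointing to the winder's +y; 1.15 fully over (locked), swung towards the winder's +x (clockwise from above). Stays where it is left; about 1 N at the knob moves it.
- lever_pivot (a point): Lever's vertical hinge axis, on the keeper's +y side (winder x = +100, y = +32 mm), at the height of the lever bar's top, 11 mm below keeper_top. Moves up and down with the keeper.
- lever_knob (a point): Top centre of the black upright knob (14 mm diameter, 26 mm tall) at the lever's end, 60 mm from the pivot; it is 1 mm above keeper_top. The lever bar is 12 mm wide and 12 mm thick.
- mandrel: Bystander: tapered steel mandrel, base 68 mm diameter, 245 mm tall. Origin at the centre of its underside.
- spool: Bystander: empty black spool, 74 mm diameter, 120 mm tall. Origin at the centre of its underside.
- jar: Bystander: clear jar, 70 mm diameter, 170 mm tall. Origin at the centre of its underside.
- geode: Bystander: lumpy brown stone about 100 mm across and 80 mm high. Origin at the centre of its underside.
Things that resemble listed ones, but are neither listed nor needed, are in the scene too. What is shaped like the part that bears reel_top but blue is not meant.

How it is judged:
On the way, in this order (a step that is already met when the one before it is completed fails the run):
1. the reel has dropped fully home over the lugs (slot aligned, top face down to 120 mm) (z of reel_top in the frame of winder below 0.1235 m and horizontal distance between reel_top and winder below 0.004 m and angle between the x axis of reel_top and the y axis of winder, either way round below 0.16 rad and angle between reel_top's own z axis and vertical below 0.06 rad), for 0.2 s.
2. the keeper's foot is down on the top of the seated reel, the lever still loose (all of step 1 and z of keeper_foot in the frame of winder below 0.1235 m and value of joint lock_lever below 0.45 rad), for 0.2 s.
At the end, for the whole second after the job is handed in: The reel is fully home on the lugs (top face within 3.5 mm of its seated height, upright, slot aligned within 0.16 rad) and at rest, the keeper's foot rests on it (within 3.5 mm), the lock lever is swung over (beyond 0.95 rad), and the four bystanders stand within 30 mm of where they were (all of step 1 and z of keeper_foot in the frame of winder below 0.1235 m and value of joint lock_lever above 0.95 rad and linear speed of reel below 0.02 m/s and distance of each of mandrel, spool, jar, geode from where it was at the start of the episode below 0.03 m and angle between each of mandrel, spool, jar, geode's own z axis and vertical below 0.2 rad); the robot touches nothing.
It fails at once if the keeper is pushed onto the reel before the reel is home (contact force between keeper and reel above 1 N and z of reel_top in the frame of winder above 0.127 m).
It fails at once if the lever is locked while the keeper's foot is still clear of the reel (value of joint lock_lever above 0.6 rad and z of keeper_foot in the frame of winder above 0.126 m).
It fails at once if the reel is lifted off the spindle (z of reel_top in the frame of winder above 0.16 m).
It fails at once if a bystander is knocked over (angle between any of mandrel, spool, jar, geode's own z axis and vertical above 0.35 rad).
It fails at once if a bystander is pushed more than 30 mm (distance of any of mandrel, spool, jar, geode from where it was at the start of the episode above 0.03 m).
It also fails if it takes over 72 s, if anything falls off the work surface, if the arm or the gripper's body presses on something with over 40 N, if the wrist force passes 120 N, or if a joint passes its speed limit or range.

## Working session

There is one attempt and no reset: what is moved stays moved. The work goes in short steps, Python scripts to look and compute and a tool call to move; the robot and the scene stay as the last step left them, time stands still between calls to the robot, and variables do not carry over. Pictures are saved under pics/ and viewed, and the job is handed in when it is done.

Besides the shell and the picture viewer there is one more tool, called after ">>>" as name([rows], argument=value, ...), one row to a line, values as JSON. send_rows: Moves the arm, as the interface text tells. Its arguments: {"type":"object","properties":{"targets":{"type":"array"}},"required":["targets"]}

```bash
mkdir -p pics; python3 - <<'E'
from workcell import bot, vision
import cv2
o=bot.get_obs();print(o)
for c in ["side","top","wrist"]:
    im=vision.camera(c);cv2.imwrite(f"pics/{c}0.png",im[:,:,::-1]);print(c,vision.get_calibration(c))
    for t in ["winder","reel_top","peg_a","peg_b","keeper_foot","keeper_top","lever_knob","lever_pivot","mandrel","spool","jar","geode"]:
        try: print(t,[(d["uv"],round(d["score"],2)) for d in vision.boxes_of(t,c)][:4])
        except Exception as e: print(t,e)
print(bot.get_obs()["clock"])
E
```

```text
{'clock': 0.0, 'joint_pos': array([-1.31495617e+00,  2.41439164e-01,  3.69224488e-03,  1.33520472e+00,
       -2.20042666e-05,  1.57081191e+00]), 'joint_vel': array([-1.40054511e-03, -2.11073617e-03,  1.07421247e-04,  5.93755822e-04,
       -8.25417236e-05, -2.23495200e-03]), 'tau': array([ 9.10069666e-04, -3.72320509e+01,  2.52407187e+01,  1.70917012e-02,
        1.19418096e-04,  5.41752755e-06]), 'eef_pos': array([ 0.12635814, -0.48309809,  0.23038769]), 'tool_rot': array([ 9.91829794e-01,  1.27563702e-01, -1.48398764e-04, -1.06744637e-03]), 'ft_force': array([ 0.44455704, -0.09735846, -0.02913241]), 'ft_torque': array([0.00114602, 0.00910277, 0.00650926]), 'grip_width': 0.08565012100021192}
side {'vertical_fov': 55.021966324373864, 'cx': 320.368803817612, 'cy': 240.08052617407185, 'rvec': array([ 0.60964449, -2.65087202,  1.14643128]), 'tvec': array([0.48816367, 0.25441089, 0.67055227])}
winder [([299.9, 289.3], 0.95)]
reel_top [([250.4, 230.2], 0.8), ([416.1, 188.2], 0.73), ([348.8, 276.4], 0.59)]
peg_a [([418.3, 190.3], 0.96), ([347.1, 279.6], 0.77), ([251.7, 224.2], 0.73)]
peg_
[... 1108 characters left out ...]
ool [([390.7, 283.0], 0.65)]
jar [([248.3, 302.6], 0.87), ([277.1, 210.9], 0.41)]
geode [([240.7, 248.9], 0.68)]
wrist {'vertical_fov': 60.32818759420313, 'cx': 315.0716795616177, 'cy': 240.60946965351627, 'T_tool_cam': array([[-2.84101919e-04, -9.62047371e-01, -2.72882346e-01,
         6.84244012e-02],
       [ 9.99999692e-01, -7.36771579e-05, -7.81365735e-04,
         1.36411328e-04],
       [ 7.31605656e-04, -2.72882484e-01,  9.62047096e-01,
        -1.43007745e-01],
       [ 0.00000000e+00,  0.00000000e+00,  0.00000000e+00,
         1.00000000e+00]])}
winder []
reel_top []
peg_a []
peg_b []
keeper_foot []
keeper_top []
lever_knob []
lever_pivot []
mandrel []
spool []
jar []
geode []
1.95
```

View pics/top0.png

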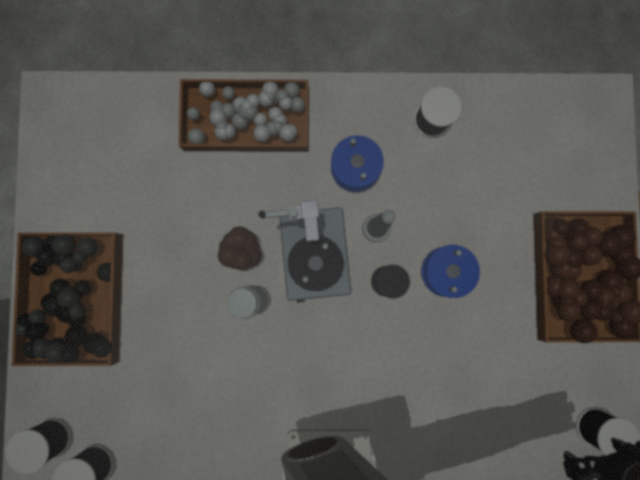

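View pics/side0.png

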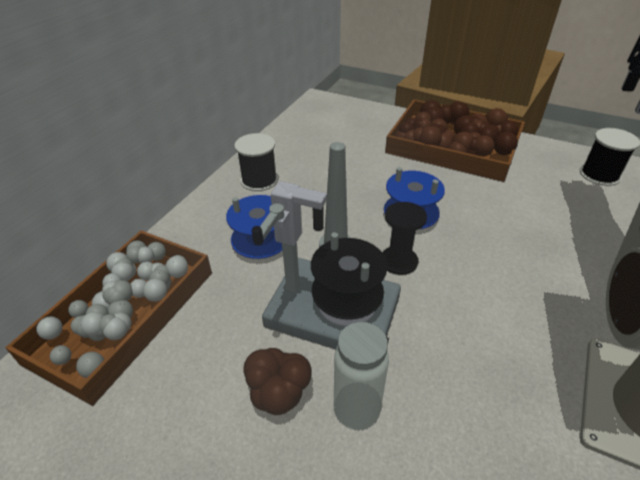

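```bash
python3 - <<'E'
import cv2
a=cv2.imread("pics/top0.png")[180:320,210:410];cv2.imwrite("pics/top0c.png",cv2.resize(a,None,fx=4,fy=4,interpolation=cv2.INTER_CUBIC))
a=cv2.imread("pics/side0.png")[160:340,200:400];cv2.imwrite("pics/side0c.png",cv2.resize(a,None,fx=3.3,fy=3.3,interpolation=cv2.INTER_CUBIC))
E
```

```text
(no output)
```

View pics/top0c.png

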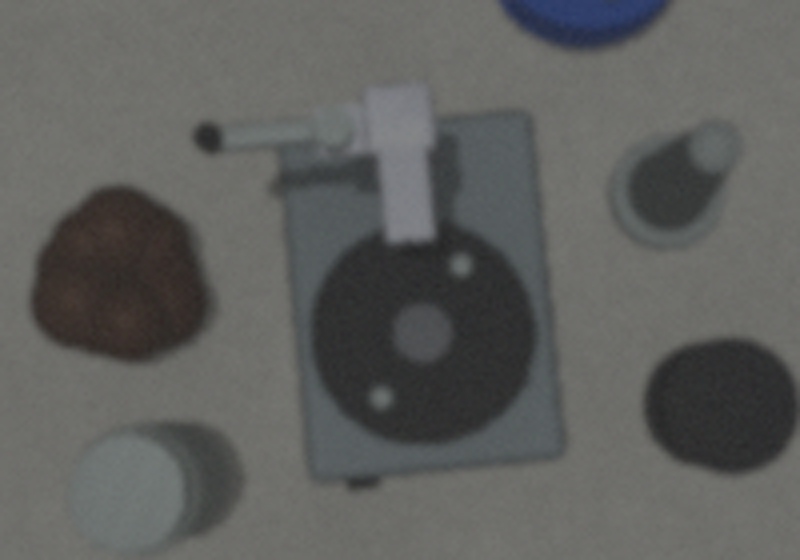

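View pics/side0c.png

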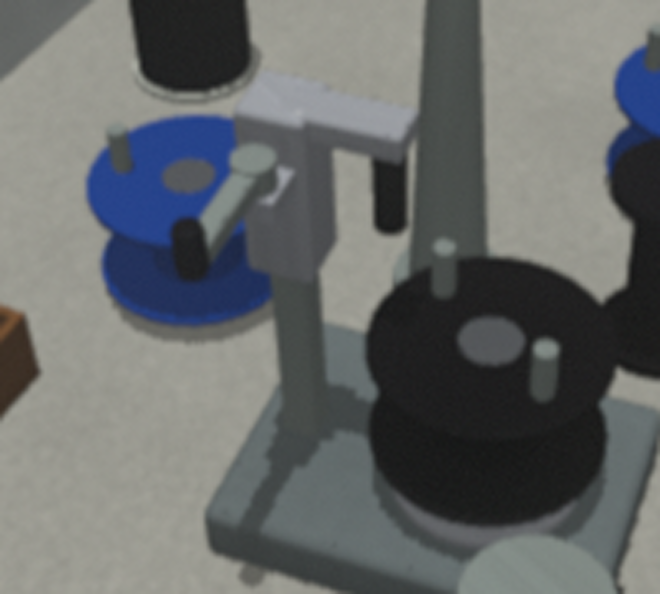

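```bash
cat > h.py <<'E'
from workcell import bot, vision
import numpy as np, cv2
def ray(c,uv,z):
    k=vision.get_calibration(c); f=240/np.tan(np.radians(k["vertical_fov"]/2))
    R=cv2.Rodrigues(k["rvec"])[0];t=k["tvec"];C=-R.T@t
    d=R.T@np.array([(uv[0]-k["cx"])/f,(uv[1]-k["cy"])/f,1]); return C+d*(z-C[2])/d[2]
def proj(c,p):
    k=vision.get_calibration(c); f=240/np.tan(np.radians(k["vertical_fov"]/2))
    q=cv2.Rodrigues(k["rvec"])[0]@np.array(p)+k["tvec"]; return np.round([k["cx"]+f*q[0]/q[2],k["cy"]+f*q[1]/q[2]],1)
E
python3 - <<'E'
from h import *
T=lambda x,y:(210+x/4-.4,180+y/4-.4)
S=lambda x,y:(200+x/3.3-.35,160+y/3.3-.35)
for n,x,y,z in [("pegU",460,265,.162),("pegL",381,398,.162),("reel",422,333,.132),("ktop",400,115,.255),("armend",410,240,.255),("knob",208,137,.256),("piv",337,127,.244),("cTL",280,143,.04),("cTR",530,113,.04),("cBR",566,455,.04),("cBL",312,480,.04),("mandTop",714,148,.245),("mandB",668,192,.0),("spool",722,405,.12),("jar",128,490,.17),("geode",122,275,.04)]:
    print(n,np.round(ray("top",T(x,y),z),4))
for n,x,y,z in [("pegU",445,246,.162),("pegL",545,348,.162),("reel",491,341,.132),("ktop",285,105,.255),("knob",188,228,.256),("armendTip",395,228,.195)]:
    print("side",n,np.round(ray("side",S(x,y),z),4))
E
```

```text
pegU [0.5108 0.0113 0.162 ]
pegL [0.442 0.052 0.162]
reel [0.4764 0.0314 0.132 ]
ktop [0.5766 0.0403 0.255 ]
armend [0.5169 0.0354 0.255 ]
knob [0.5659 0.1314 0.256 ]
piv [0.5723 0.0708 0.244 ]
cTL [0.589  0.1151 0.04  ]
cTR [ 0.6066 -0.0298  0.04  ]
cBR [ 0.4091 -0.05    0.04  ]
cBL [0.395  0.0954 0.04  ]
mandTop [ 0.5622 -0.1107  0.245 ]
mandB [ 0.5645 -0.1138  0.    ]
spool [ 0.4381 -0.1295  0.12  ]
jar [0.3954 0.1804 0.17  ]
geode [0.5124 0.2054 0.04  ]
side pegU [0.5129 0.0091 0.162 ]
side pegL [0.4448 0.0509 0.162 ]
side reel [0.4788 0.0302 0.132 ]
side ktop [0.5703 0.0503 0.255 ]
side knob [0.565  0.1367 0.256 ]
side armendTip [0.5232 0.0409 0.195 ]
```

>>> send_rows([
  [[2, 5, 2, 0.12, 0], [4, 10, 4, 0.25, 0], [7, 15, 6, 0.4, 0], [9, 20, 7, 0.55, 0], [12, 25, 7, 0.7, 0], [15, 30, 7, 0.85, 0], [17, 35, 7, 1.0, 0], [20, 40, 7, 1.1, 0], [23, 45, 7, 1.2, 0], [25, 50, 7, 1.35, 0], [27.3, 53.8, 7, 1.415, 0], [27.3, 53.8, 7, 1.415, 0]],
])

```text
clock: 3.45
eef_pos: [0.4005, 0.0565, 0.3009]
tool_rot: [0.669, 0.743, 0.0, -0.0]
ft_force: [-0.7, -0.6, -0.7]
grip_width: -0.0001
```

```bash
python3 - <<'E'
from h import *
o=bot.get_obs();print(o["eef_pos"],o["joint_pos"],o["ft_force"])
for c in ["top","wrist"]:
    im=vision.camera(c);cv2.imwrite(f"pics/{c}1.png",im[:,:,::-1])
E
```

```text
[0.40045203 0.05653309 0.30090389] [ 1.40019892e-01  2.84658676e-02 -6.35454882e-02  1.47902425e+00
  3.01802771e-04  1.60581242e+00] [-0.73195002 -0.55011144 -0.70853655]
```

View pics/wrist1.png

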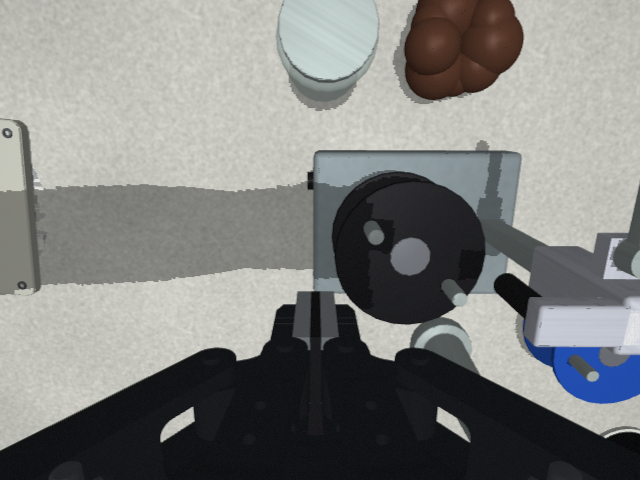

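View pics/top1.png

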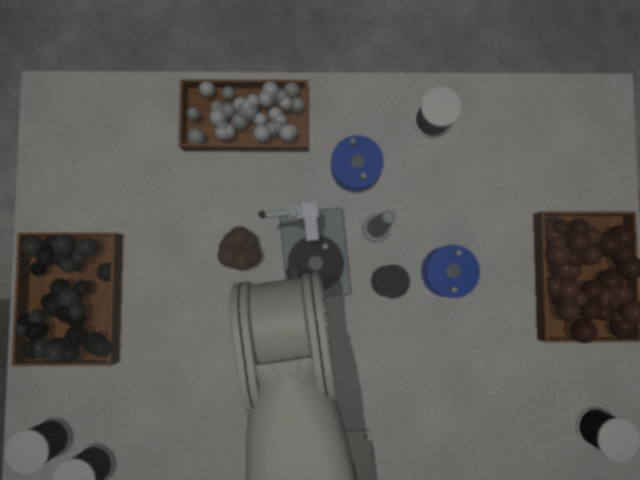

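```bash
cat >> h.py <<'E'
from scipy.spatial.transform import Rotation as Ro
def wray(uv,z,o):
    k=vision.get_calibration("wrist"); f=240/np.tan(np.radians(k["vertical_fov"]/2)); T=k["T_tool_cam"]
    R=Ro.from_quat(o["tool_rot"]).as_matrix()
    d=R@T[:3,:3]@np.array([(uv[0]-k["cx"])/f,(uv[1]-k["cy"])/f,1]); C=R@T[:3,3]+o["eef_pos"]
    return np.round(C+d*(z-C[2])/d[2],4)
E
python3 - <<'E'
from h import *
o=bot.get_obs()
for n,u,z in [("pegL",(377,237),.162),("pegU",(460,298),.162),("reel",(410,256),.132),("hTL",(315,151),.04),("hTR",(520,153),.04),("hBL",(316,290),.04)]: print(n,wray(u,z,o))
im=cv2.imread("pics/wrist1.png")[180:340,310:640];cv2.imwrite("pics/w1c.png",cv2.resize(im,None,fx=2.4,fy=2.4))
E
```

```text
pegL [0.4428 0.0505 0.162 ]
pegU [0.5104 0.0103 0.162 ]
reel [0.4765 0.0299 0.132 ]
hTL [0.3937 0.0978 0.04  ]
hTR [0.5895 0.1156 0.04  ]
hBL [ 0.4091 -0.0447  0.04  ]
```

View pics/w1c.png

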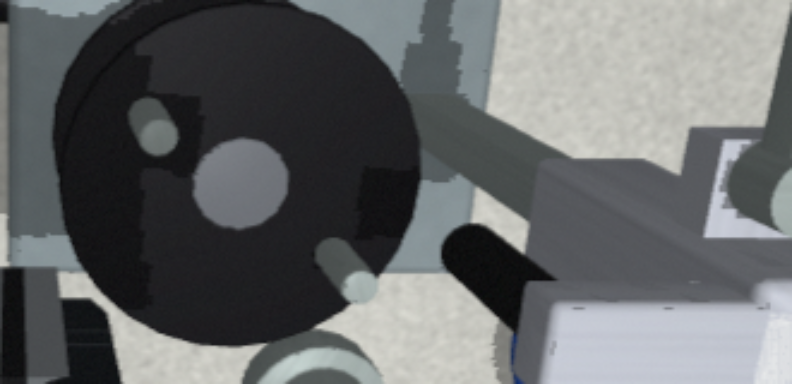

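>>> send_rows([
  [[0, 0, -5, 0, 0], [0, 0, -10, 0, 0], [0, 0, -15.5, 0, 0], [1, 0, -15.5, 0, 0], [2, 0, -15.5, 0, 0], [2.5, 0.2, -15.5, 0, 0], [3, 0.4, -15.5, 0, 0], [3.5, 0.6, -15.5, 0, 0], [4, 0.8, -15.5, 0, 0], [4.4, 1, -15.5, 0, 0], [4.4, 1, -15.5, 0, 0]],
])

```text
clock: 4.92
eef_pos: [0.4441, 0.0644, 0.1463]
tool_rot: [0.671, 0.742, 0.0, 0.0]
ft_force: [-0.2, 0.6, 0.9]
grip_width: 0.0
```

```bash
python3 - <<'E'
from h import *
o=bot.get_obs();print(o["eef_pos"],o["ft_force"],o["clock"])
for c in ["wrist","side"]:
    im=vision.camera(c);cv2.imwrite(f"pics/{c}2.png",im[:,:,::-1])
E
```

```text
[0.44405527 0.06444231 0.14632336] [-0.24063179  0.60367414  0.93820479] 4.925
```

View pics/wrist2.png

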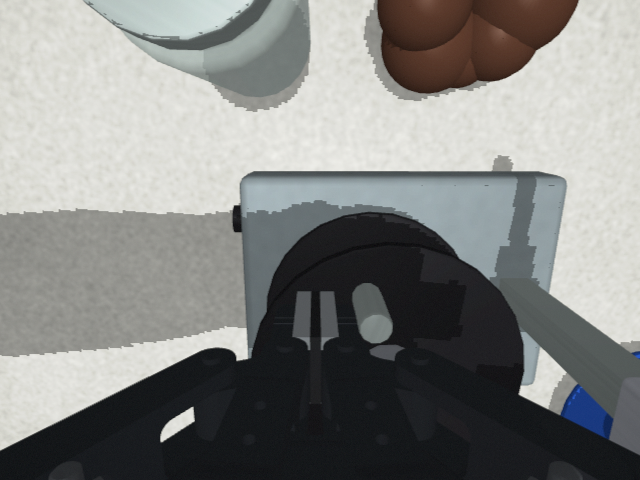

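View pics/side2.png

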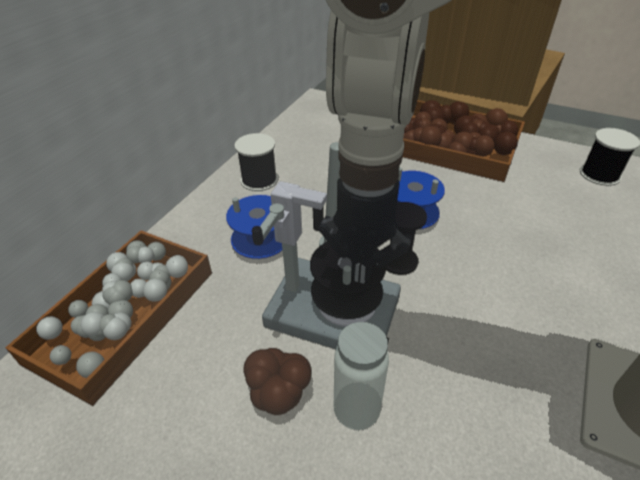

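```bash
python3 - <<'E'
from h import *
o=bot.get_obs()
p=wray((377,330),.162,o);print(p,wray((367,292),.132,o)); d=p[:2]-[.4765,.0305]; print(np.arctan2(d[1],d[0]),np.hypot(*d))
k=vision.get_calibration("wrist");T=np.linalg.inv(k["T_tool_cam"]);f=240/np.tan(np.radians(k["vertical_fov"]/2))
for p in [(0,0,0),(0.011,0.0145,0),(.011,.0145,-.03)]:
    q=T@np.array([*p,1]);print(p,q[:2]/q[2]*f+[k["cx"],k["cy"]])
E
```

```text
[0.4637 0.0675 0.162 ] [0.4637 0.0688 0.132 ]
1.9038549613658131 0.039151500609810604
(0, 0, 0) [317.12355402 312.99611028]
(0.011, 0.0145, 0) [356.19366572 285.90297135]
(0.011, 0.0145, -0.03) [365.72731359 323.49381238]
```

>>> send_rows([
  [[0.3, 0.1, 0, 0, 0], [0.6, 0.2, 0, 0, 0], [0.8, 0.3, 0, 0, 0], [0.88, 0.3, 0, 0, 0], [0.88, 0.3, 0, 0, 0]],
])

```text
clock: 5.65
eef_pos: [0.4524, 0.0673, 0.1463]
tool_rot: [0.671, 0.742, 0.0, 0.0]
ft_force: [0.4, -0.7, 0.6]
grip_width: -0.0001
```

```bash
python3 - <<'E'
from h import *
o=bot.get_obs();print(o["eef_pos"],o["ft_force"],o["clock"])
im=vision.camera("wrist");cv2.imwrite(f"pics/wrist3.png",im[:,:,::-1]);cv2.imwrite("pics/w3c.png",cv2.resize(im[240:400,280:460,::-1],None,fx=4,fy=4))
E
```

```text
[0.45239041 0.06727798 0.14630281] [ 0.38900436 -0.7239291   0.57582026] 5.65
```

View pics/w3c.png

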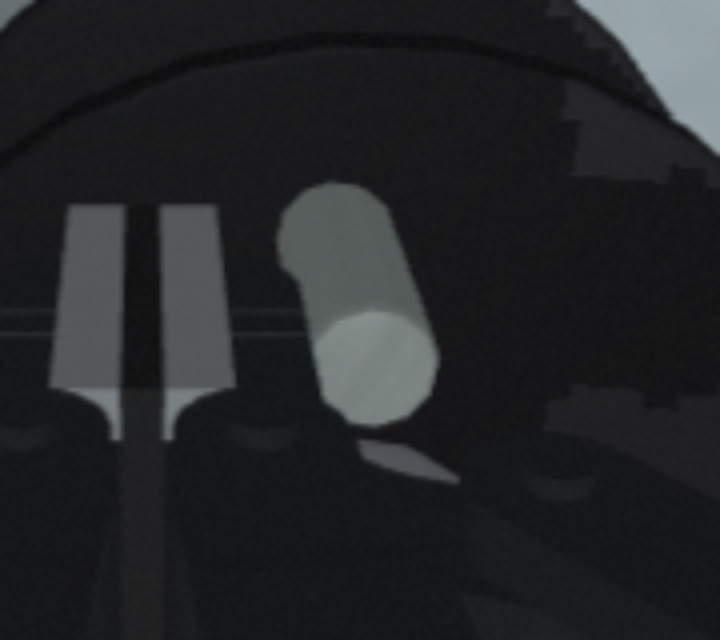

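>>> send_rows([
  [[-1.5, 0, 0, 0, 0], [-3, -0.5, 2, 0, 0], [-4.5, -1, 6, 0, 0], [-5, -1, 11, 0, 0], [-5, -1, 15.5, 0, 0], [-5, -1, 15.5, 0, 0], [-5, -1, 15.5, 0, 0]],
])

```text
clock: 6.58
eef_pos: [0.4014, 0.0572, 0.3007]
tool_rot: [0.671, 0.742, -0.0, -0.0]
ft_force: [0.2, 0.4, -1.4]
grip_width: 0.0001
```

```bash
python3 - <<'E'
from h import *
o=bot.get_obs();print(o["eef_pos"],o["ft_force"],o["clock"])
im=vision.camera("wrist");cv2.imwrite(f"pics/wrist4.png",im[:,:,::-1]);cv2.imwrite("pics/w4c.png",cv2.resize(im[140:340,300:560,::-1],None,fx=3,fy=3))
E
```

```text
[0.40136739 0.05720866 0.30074582] [ 0.17442642  0.44043449 -1.3742064 ] 6.575
```

View pics/w4c.png

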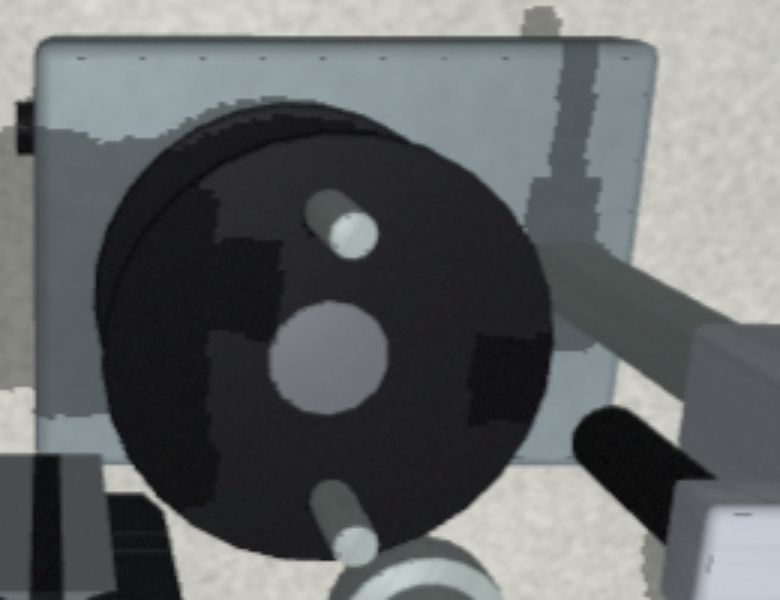

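```bash
python3 - <<'E'
from h import *
o=bot.get_obs()
W=lambda x,y:(300+(x+.5)/3-.5,140+(y+.5)/3-.5)
a=wray(W(354,236),.162,o);b=wray(W(355,547),.162,o);c=wray(W(329,358),.132,o)
l=wray(W(40,40),.04,o);r=wray(W(655,42),.04,o);bl=wray(W(38,462),.04,o)
print(a,b,c,"pegline",np.arctan2(*(a-b)[1::-1])-np.pi/2,"edges",np.arctan2(*(r-l)[1::-1]),np.arctan2(*(l-bl)[1::-1])-np.pi/2)
E
```

```text
[0.4706 0.0697 0.162 ] [ 0.4841 -0.0088  0.162 ] [0.4777 0.0304 0.132 ] pegline 0.1703085903407553 edges 0.0965228919002409 0.09377669545979428
```

>>> send_rows([
  [[0, 1, -5, 0, 0], [0, 1, -10, 0, 0], [0.5, 1, -14, 0, 0], [2, 1, -15.5, 0, 0], [3.5, 1, -15.5, 0, 0], [4.6, 1, -15.5, 0, 0], [5, 1, -15.5, 0, 0], [5.2, 1, -15.5, 0, 0], [5.28, 1, -15.5, 0, 0], [5.28, 1, -15.5, 0, 0]],
])

```text
clock: 7.88
eef_pos: [0.455, 0.0673, 0.1466]
tool_rot: [0.671, 0.742, 0.0, 0.0]
ft_force: [0.6, -0.1, -0.0]
grip_width: -0.0001
```

>>> send_rows([
  [[-1.5, 0, 0, 0, 0], [-3, -0.5, 2, 0, 0], [-4.5, -1, 6, 0, 0], [-5.3, -1, 11, 0, 0], [-5.3, -1, 15.5, 0, 0], [-5.3, -1, 15.5, 0, 0], [-5.3, -1, 15.5, 0, 0]],
])

```text
clock: 8.75
eef_pos: [0.4011, 0.0572, 0.3007]
tool_rot: [0.671, 0.742, -0.0, -0.0]
ft_force: [-0.5, -0.6, 0.0]
grip_width: 0.0001
```

```bash
python3 - <<'E'
from h import *
o=bot.get_obs();print(o["eef_pos"],o["ft_force"],o["clock"])
im=vision.camera("wrist");cv2.imwrite(f"pics/wrist5.png",im[:,:,::-1]);cv2.imwrite("pics/w5c.png",cv2.resize(im[140:340,300:560,::-1],None,fx=3,fy=3))
E
```

```text
[0.40112853 0.05722702 0.3007493 ] [-0.53977527 -0.59845512  0.02112326] 8.75
```

View pics/w5c.png

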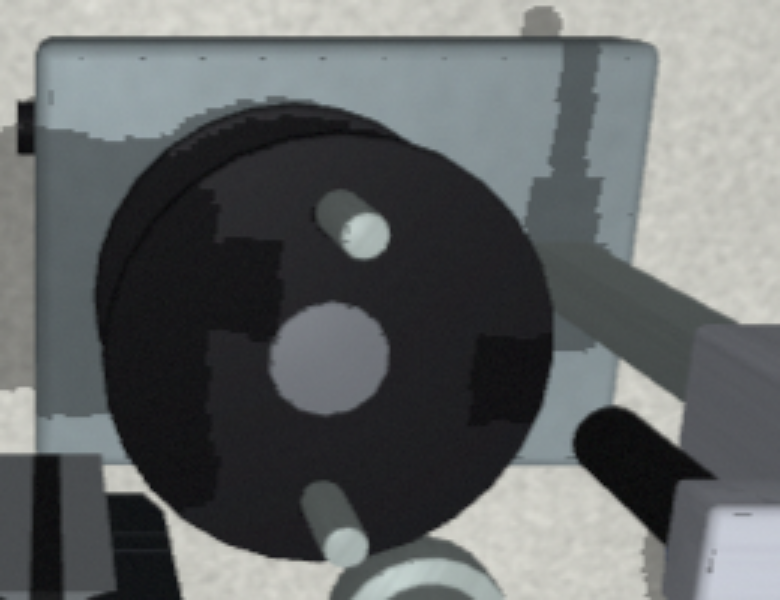

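>>> send_rows([
  [[1, -0.5, 0, 0.17, 0], [2, -1, 0, 0.34, 0], [3, -1.5, 0, 0.51, 0], [4, -2, 0, 0.68, 0], [5, -2.5, 0, 0.85, 0], [6, -2.7, 0, 1.02, 0], [6.6, -2.7, 0, 1.19, 0], [6.6, -2.7, 0, 1.36, 0], [6.6, -2.7, 0, 1.53, 0], [6.6, -2.7, -5, 1.57, 0], [6.6, -2.7, -10, 1.57, 0], [6.6, -2.7, -15, 1.57, 0]],
])

```text
clock: 10.3
eef_pos: [0.4664, 0.0302, 0.1482]
tool_rot: [-0.05, 0.999, -0.0, -0.002]
ft_force: [0.7, -0.2, -0.0]
grip_width: 0.0001
```

>>> send_rows([
  [[0, 0, 0, 0, 0], [0, 0, -0.5, 0, 0], [0, 0, -1, 0, 0], [0, 0, -1.3, 0, 0], [0, 0, -1.6, 0, 0], [0, 0, -1.6, 0, 0]],
])

```text
clock: 11.05
eef_pos: [0.4681, 0.0303, 0.1354]
tool_rot: [-0.05, 0.999, -0.0, 0.0]
ft_force: [0.5, -0.1, 0.2]
grip_width: -0.0001
```

>>> send_rows([
  [[0, 0, -0.2, 0, 0], [0, 0, -0.3, 0, 0], [0, 0, -0.4, 0, 0], [0, 0, -0.5, 0, 0], [0, 0, -0.6, 0, 0]],
])

```text
clock: 11.68
eef_pos: [0.4682, 0.0303, 0.1295]
tool_rot: [-0.05, 0.999, -0.0, 0.0]
ft_force: [-1.8, -0.2, 3.1]
grip_width: -0.0003
```

>>> send_rows([
  [[0, 0, -0.1, 0, 0], [0, 0, -0.2, 0, 0], [0, 0, -0.3, 0, 0], [0, 0, -0.4, 0, 0], [0, 0, -0.5, 0, 0]],
])

```text
clock: 12.3
eef_pos: [0.4682, 0.0303, 0.1242]
tool_rot: [-0.05, 0.999, -0.0, 0.0]
ft_force: [-0.4, 0.7, 2.8]
grip_width: -0.0003
```

It is sinking at about 3 N; continue.

>>> send_rows([
  [[0, 0, -0.1, 0, 0], [0, 0, -0.2, 0, 0], [0, 0, -0.3, 0, 0], [0, 0, -0.4, 0, 0], [0, 0, -0.5, 0, 0], [0, 0, -0.5, 0, 0]],
])

```text
clock: 13.05
eef_pos: [0.4681, 0.0303, 0.1201]
tool_rot: [-0.05, 0.999, 0.0, 0.0]
ft_force: [-3.0, -0.6, 8.9]
grip_width: 0.0
```

>>> send_rows([
  [[0, 0, -0.1, 0, 0], [0, 0, -0.1, 0, 0], [0, 0, 1, 0, 0], [0, 0, 4, 0, 0], [-2, 0, 9, 0, 0], [-6, 0, 14, 0, 0], [-9, 0, 18, 0, 0], [-9, 0, 18, 0, 0], [-9, 0, 18, 0, 0]],
])

```text
clock: 14.18
eef_pos: [0.3784, 0.0303, 0.2988]
tool_rot: [-0.05, 0.999, -0.0, 0.0]
ft_force: [-0.1, 0.1, -0.1]
grip_width: 0.0001
```

```bash
python3 - <<'E'
from h import *
o=bot.get_obs();print(o["eef_pos"],o["ft_force"],o["clock"])
for c in ["wrist","side","top"]:
    im=vision.camera(c);cv2.imwrite(f"pics/{c}6.png",im[:,:,::-1])
    if c=="side": cv2.imwrite("pics/s6c.png",cv2.resize(im[160:340,200:400,::-1],None,fx=3.3,fy=3.3))
E
```

```text
[0.37835954 0.03027863 0.29884747] [-0.08599806  0.09547776 -0.13233075] 14.175
```

View pics/s6c.png

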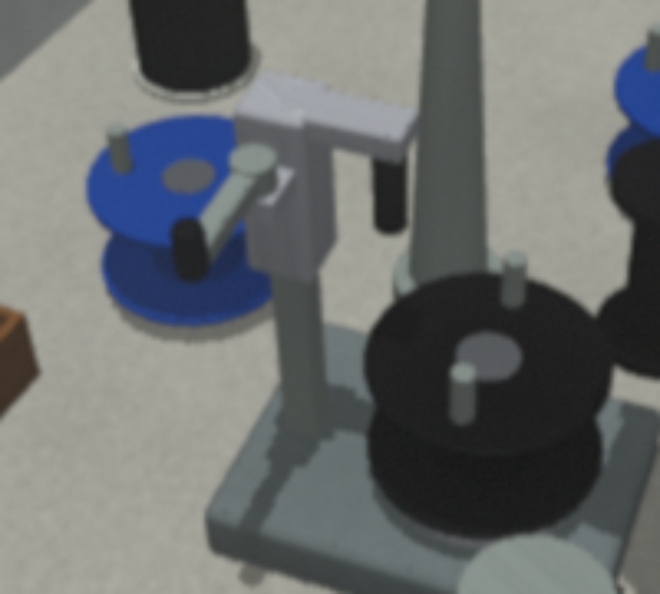

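View pics/wrist6.png

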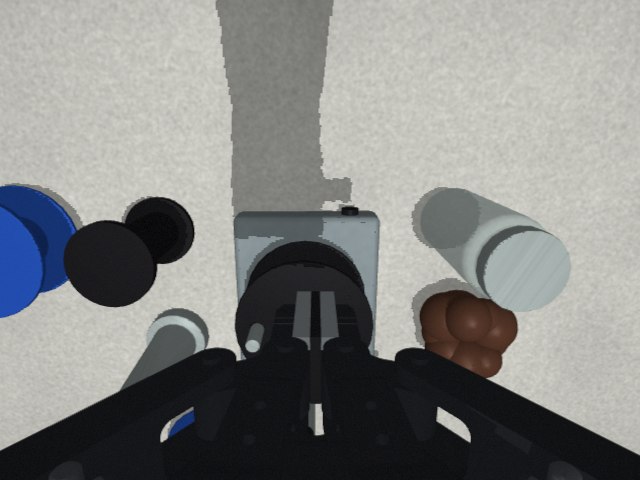

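```bash
python3 - <<'E'
from h import *
S=lambda x,y:(200+x/3.3-.35,160+y/3.3-.35)
for z in (.132,.12): print(z,(proj("side",[.477,.0305,z])-[199.65,159.65])*3.3)
a=ray("side",S(514,259),.15);b=ray("side",S(461,371),.15);print(a,b,(a+b)/2,np.arctan2(*(b-a)[1::-1])-np.pi/2)
E
```

```text
0.132 [494.175 342.705]
0.12 [493.515 360.195]
[ 0.48437568 -0.00873583  0.15      ] [0.47695979 0.06927283 0.15      ] [0.48066773 0.0302685  0.15      ] 0.09478015767360293
```

>>> send_rows([
  [[4, 0.2, 0, 0, 0], [8, 0.4, 0, 0, 0], [12, 0.6, 0, 0, 0], [16, 0.8, 0, 0, 0], [19, 1, 0, 0, 0], [19.8, 1, 0, 0, 0], [19.8, 1, -1, 0, 0], [19.8, 1, -2, 0, 0], [19.8, 1, -3, 0, 0], [19.8, 1, -3.5, 0, 0], [19.8, 1, -3.5, 0, 0]],
])

```text
clock: 15.7
eef_pos: [0.5756, 0.0402, 0.2641]
tool_rot: [-0.05, 0.999, -0.0, -0.0]
ft_force: [-0.2, -0.2, -0.1]
grip_width: 0.0001
```

```bash
python3 - <<'E'
from h import *
o=bot.get_obs();print(o["eef_pos"],o["ft_force"],o["clock"])
im=vision.camera("side");cv2.imwrite("pics/s7c.png",cv2.resize(im[120:300,200:400,::-1],None,fx=3.3,fy=3.3))
E
```

```text
[0.57560042 0.04024313 0.26408417] [-0.19944708 -0.15695625 -0.05833028] 15.7
```

View pics/s7c.png

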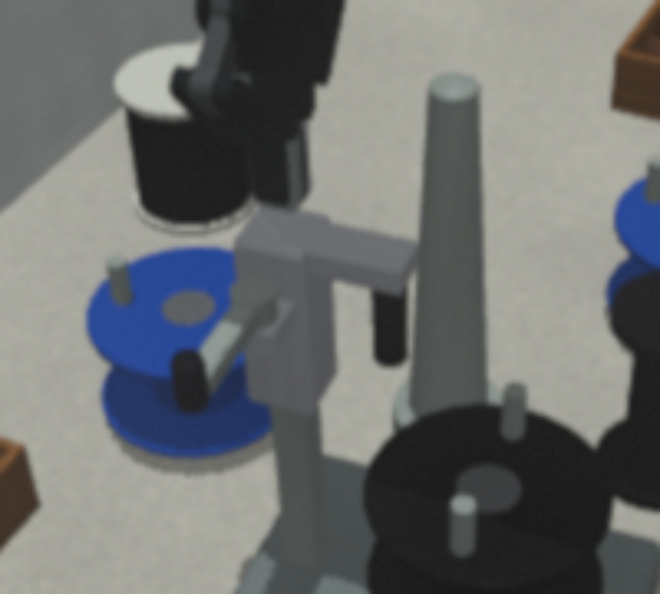

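>>> send_rows([
  [[0, 0, -0.5, 0, 0], [0, 0, -0.9, 0, 0], [0, 0, -1.3, 0, 0], [0, 0, -1.7, 0, 0], [0, 0, -2.1, 0, 0], [0, 0, -2.5, 0, 0]],
])

```text
clock: 16.5
eef_pos: [0.5761, 0.0403, 0.2394]
tool_rot: [-0.05, 0.999, 0.0, 0.0]
ft_force: [-1.7, -0.3, 3.2]
grip_width: 0.0002
```

>>> send_rows([
  [[0, 0, -0.5, 0, 0], [0, 0, -1, 0, 0], [0, 0, -1.5, 0, 0], [0, 0, -2, 0, 0], [0, 0, -2.5, 0, 0], [0, 0, -3, 0, 0], [0, 0, -3.5, 0, 0], [0, 0, -4, 0, 0], [0, 0, -4.5, 0, 0], [0, 0, -5, 0, 0]],
])

```text
clock: 17.75
eef_pos: [0.5761, 0.0403, 0.189]
tool_rot: [-0.05, 0.999, -0.0, 0.0]
ft_force: [-0.7, 0.3, 3.5]
grip_width: -0.0001
```

>>> send_rows([
  [[0, 0, -0.2, 0, 0], [0, 0, -0.4, 0, 0], [0, 0, -0.6, 0, 0], [0, 0, -0.75, 0, 0], [0, 0, -0.85, 0, 0], [0, 0, -0.95, 0, 0], [0, 0, -0.95, 0, 0]],
])

```text
clock: 18.62
eef_pos: [0.5762, 0.0403, 0.18]
tool_rot: [-0.05, 0.999, 0.0, 0.0]
ft_force: [-0.5, 0.4, 4.9]
grip_width: -0.0001
```

>>> send_rows([
  [[0, 0, -0.1, 0, 0], [0, 0, -0.2, 0, 0], [0, 0, -0.2, 0, 0], [0, 0, -0.2, 0, 0]],
])

```text
clock: 19.12
eef_pos: [0.5763, 0.0403, 0.1799]
tool_rot: [-0.05, 0.999, 0.0, 0.001]
ft_force: [-3.6, -0.0, 13.0]
grip_width: -0.0001
```

>>> send_rows([
  [[0, 0, 0, 0, 0], [0, 0, 1, 0, 0], [0, 0, 4, 0, 0], [-2, 0, 8, 0, 0], [-5, 0, 12, 0, 0], [-8, 0, 14, 0, 0], [-10, 0, 14, 0, 0], [-10, 0, 14, 0, 0]],
])

```text
clock: 20.12
eef_pos: [0.4754, 0.0403, 0.3183]
tool_rot: [-0.05, 0.999, 0.0, 0.0]
ft_force: [0.0, 0.8, 0.4]
grip_width: -0.0
```

```bash
python3 - <<'E'
from h import *
o=bot.get_obs();print(o["eef_pos"],o["ft_force"],o["clock"])
im=vision.camera("side");cv2.imwrite("pics/s8c.png",cv2.resize(im[160:340,200:400,::-1],None,fx=3.3,fy=3.3))
im=vision.camera("top");cv2.imwrite("pics/t8c.png",cv2.resize(im[180:320,210:410,::-1],None,fx=4,fy=4))
E
```

```text
[0.47536035 0.04031347 0.31834137] [0.01013874 0.80404592 0.40637957] 20.125
```

View pics/s8c.png

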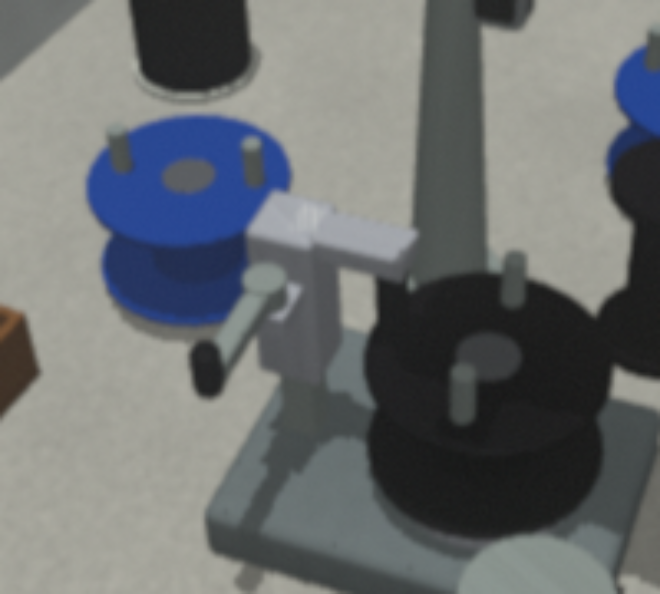

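View pics/t8c.png

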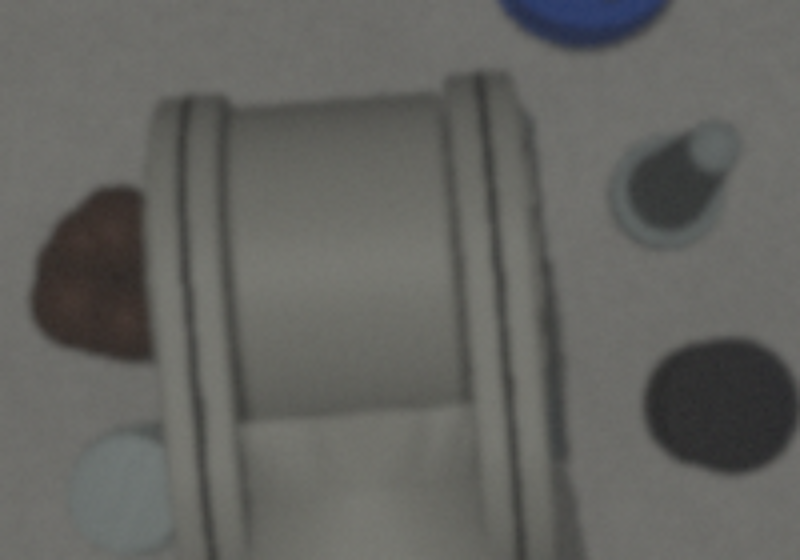

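```bash
python3 - <<'E'
from h import *
S=lambda x,y:(200+x/3.3-.35,160+y/3.3-.35)
print(ray("side",S(207,348),.181),ray("side",S(265,277),.169),(proj("side",[.567,.1325,.181])-[199.65,159.65])*3.3)
P=np.array([.5732,.0723])
for th in np.arange(0,1.21,.2):
    a=1.668-th; k=P+.06*np.array([np.cos(a),np.sin(a)]); d=np.array([np.sin(a),-np.cos(a)]);
    print(round(th,2),np.round(k,4),"tcp",np.round(k-.018*d,4))
E
```

```text
[0.56869845 0.13040269 0.181     ] [0.57534302 0.07084515 0.169     ] [207.735 352.605]
0.0 [0.5674 0.132 ] tcp [0.5495 0.1303]
0.2 [0.5794 0.132 ] tcp [0.5615 0.1338]
0.4 [0.5911 0.1296] tcp [0.5739 0.1349]
0.6 [0.6021 0.1249] tcp [0.5863 0.1335]
0.8 [0.612  0.1181] tcp [0.5982 0.1297]
1.0 [0.6203 0.1095] tcp [0.6092 0.1236]
1.2 [0.6267 0.0994] tcp [0.6186 0.1154]
```

>>> send_rows([
  [[1, 3, 0, 0, 0], [3, 6, 0, 0, 0], [5, 9, 0, 0, 0], [5.3, 9, -4, 0, 0], [5.3, 9, -8, 0, 0], [5.3, 9, -12, 0, 0], [5.3, 9, -15.2, 0, 0], [5.3, 9, -15.2, 0, 0]],
])

```text
clock: 21.22
eef_pos: [0.5273, 0.1298, 0.162]
tool_rot: [-0.05, 0.999, -0.001, -0.004]
ft_force: [-0.5, -0.1, -0.9]
grip_width: -0.0004
```

```bash
python3 - <<'E'
from h import *
o=bot.get_obs();print(o["eef_pos"],o["ft_force"],o["clock"])
im=vision.camera("side");cv2.imwrite("pics/s9c.png",cv2.resize(im[160:340,200:400,::-1],None,fx=3.3,fy=3.3))
E
```

```text
[0.52726242 0.12975595 0.16196709] [-0.54646644 -0.06000451 -0.85356742] 21.225
```

View pics/s9c.png

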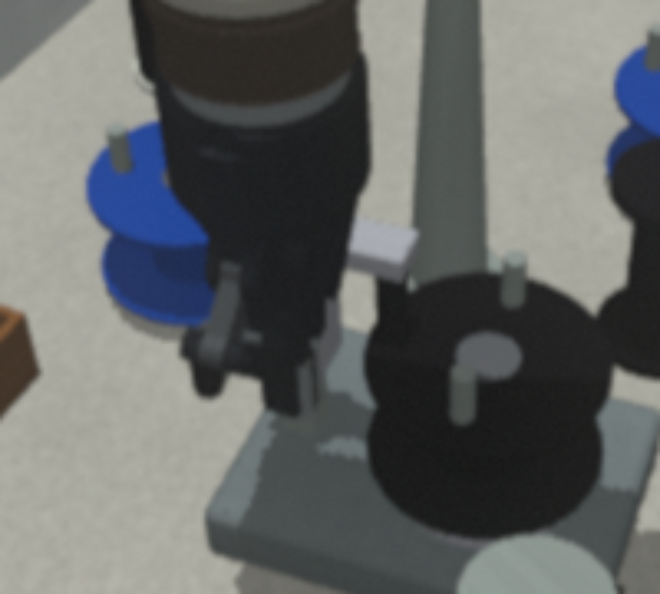

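>>> send_rows([
  [[1.2, 0, 0.2, 0, 0], [2.1, 0, 0.2, 0, 0], [2.75, 0.2, 0.2, -0.1, 0], [3.35, 0.35, 0.2, -0.2, 0], [4, 0.45, 0.2, -0.3, 0], [4.6, 0.5, 0.2, -0.4, 0], [5.2, 0.45, 0.2, -0.5, 0], [5.8, 0.35, 0.2, -0.6, 0], [6.4, 0.15, 0.2, -0.7, 0], [7, -0.05, 0.2, -0.8, 0], [7.6, -0.35, 0.2, -0.9, 0], [8.1, -0.65, 0.2, -1, 0]],
])

```text
clock: 22.78
eef_pos: [0.6111, 0.1238, 0.1688]
tool_rot: [0.437, 0.9, 0.001, 0.0]
ft_force: [-1.5, 0.6, 0.4]
grip_width: -0.0
```

>>> send_rows([
  [[0.3, -0.3, 0, -0.07, 0], [0.6, -0.5, 0, -0.13, 0], [0.8, -0.7, 0, -0.18, 0], [0.8, -0.7, 0, -0.18, 0]],
])

```text
clock: 23.28
eef_pos: [0.6183, 0.1183, 0.1688]
tool_rot: [0.514, 0.858, 0.001, -0.001]
ft_force: [-3.4, 3.4, 1.0]
grip_width: 0.0002
```

```bash
python3 - <<'E'
from h import *
o=bot.get_obs();print(o["eef_pos"],o["ft_force"],o["clock"])
for c in ["side","wrist"]:
    im=vision.camera(c);cv2.imwrite(f"pics/{c}10.png",im[:,:,::-1])
E
```

```text
[0.61825899 0.11830832 0.16879704] [-3.4107476   3.37329145  1.03281087] 23.275
```

View pics/wrist10.png

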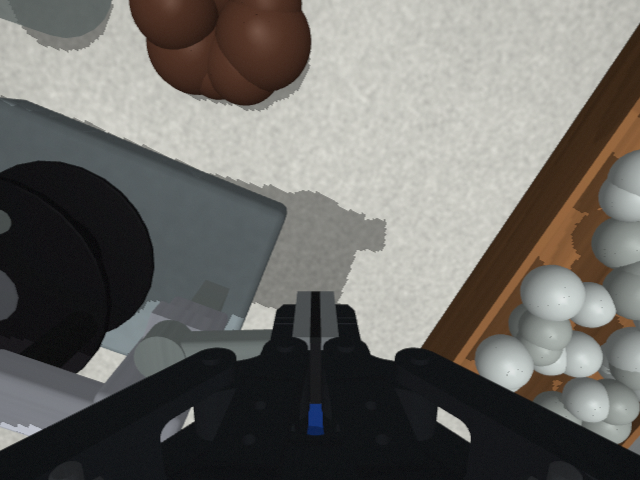

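View pics/side10.png

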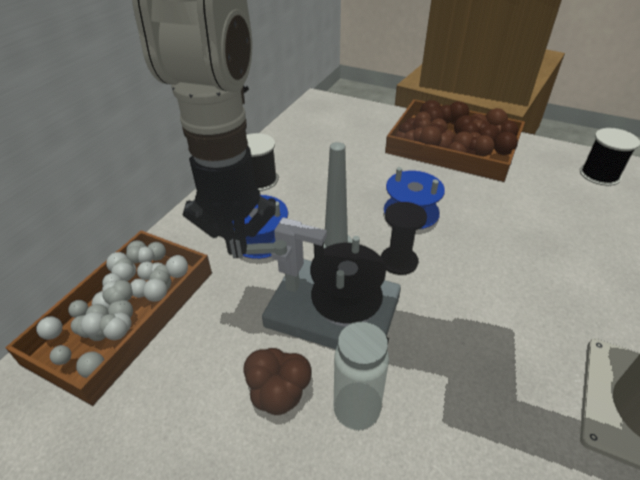

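>>> send_rows([
  [[0.1, -0.2, 0, 0, 0], [0.15, -0.3, 0, 0, 0], [0.15, -0.3, 0, 0, 0]],
])

```text
clock: 23.75
eef_pos: [0.6185, 0.1178, 0.1688]
tool_rot: [0.513, 0.858, 0.003, -0.003]
ft_force: [-6.1, 10.1, 2.6]
grip_width: -0.0003
```

At the stop. Back off along the reverse direction, then rise.

>>> send_rows([
  [[-0.5, 0.8, 0, 0, 0], [-1.2, 2, 0, 0, 0], [-1.5, 2.5, 2, 0, 0], [-1.5, 2.5, 7, 0, 0], [-2, 2.5, 13, 0, 0], [-8, 2.5, 15, 0, 0], [-14, 2.5, 15, 0, 0], [-20, 2.5, 15, 0, 0], [-26, 1, 15, 0, 0], [-28, -4, 15, 0, 0], [-28, -9, 15, 0, 0], [-28, -14, 15, 0, 0]],
])

```text
clock: 25.25
eef_pos: [0.3394, -0.0274, 0.3186]
tool_rot: [0.514, 0.858, 0.0, 0.002]
ft_force: [1.0, -0.4, -0.4]
grip_width: 0.0002
```

```bash
python3 - <<'E'
from h import *
o=bot.get_obs();print(o["eef_pos"],o["ft_force"],o["clock"])
im=vision.camera("side");cv2.imwrite("pics/side11.png",im[:,:,::-1]);cv2.imwrite("pics/s11c.png",cv2.resize(im[160:340,200:400,::-1],None,fx=3.3,fy=3.3))
im=vision.camera("top");cv2.imwrite("pics/t11c.png",cv2.resize(im[180:320,210:410,::-1],None,fx=4,fy=4))
E
```

```text
[ 0.33936551 -0.02741726  0.31863931] [ 0.98565955 -0.37403638 -0.37922824] 25.25
```

View pics/s11c.png

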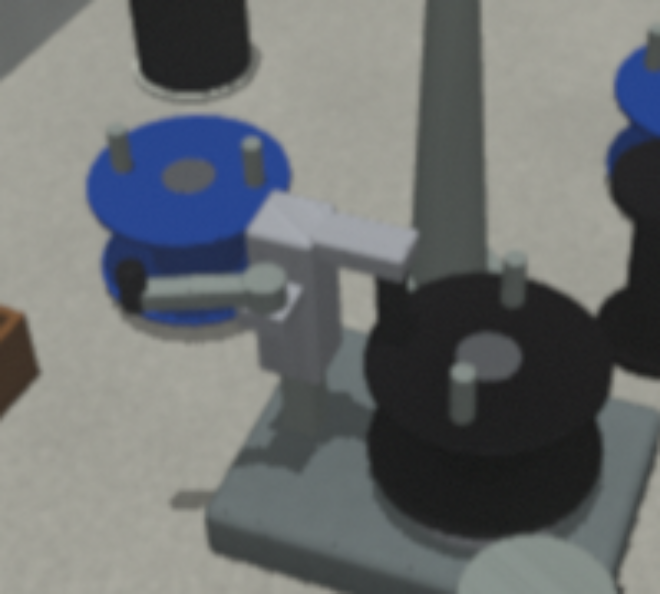

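View pics/t11c.png

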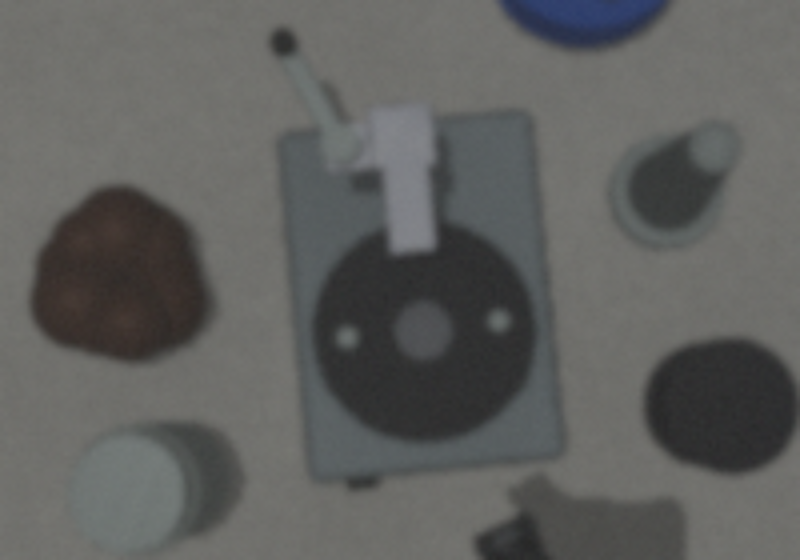

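>>> send_rows([
  [[0, 0, 0, 0, 0], [0, 0, 0, 0, 0], [0, 0, 0, 0, 0]],
])

```text
clock: 25.72
eef_pos: [0.3398, -0.0252, 0.3178]
tool_rot: [0.513, 0.858, 0.0, -0.0]
ft_force: [0.9, 0.7, 0.1]
grip_width: -0.0003
```

```bash
python3 -c "
from workcell import bot
print(bot.job_done())"
```

```text
the job is handed in; nothing more can be done
None
```

The reel is home on the lugs, the keeper's foot is down on it and the lever is locked; I handed the job in at about 26 s. No verdict was reported.

- **Reel:** I pushed it about 0.93 rad clockwise by one peg, in two goes because the first stopped about 0.075 rad short. I then pressed near the centre of its top. It sank at about 3 N and stopped with the fingertips at 120 mm. The side picture showed the drop and the slot lined up to about 0.01 rad.
- **Keeper:** I pushed it down until its top stopped at 180 mm, with the force rising to 13 N, so the foot was at about 120 mm. The lever was still loose then.
- **Lever:** I swung it to its stop, about 1.15 rad as measured in the last top picture.

In the last pictures the mandrel, spool, jar and geode look unmoved, and the arm is clear of everything. The heights rest on fingertip position and image measurements good to about 1–2 mm. None of the checks disagreed.

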